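Click the crank on to the cocoa mill and park it clear of the feed opening

ROBOT

A 7-joint arm with a two-finger parallel gripper is mounted at the origin on the work surface. World frame = base frame: x ahead of the robot, y to its left, z up, the work surface at z = 0. Lengths are in m, angles in degrees, forces in N, time in s.
With the tool pointing down it reaches from about 0.425 to 0.875 m from the base axis. Payload 4.7 kg.
Tool frame: the origin (TCP) lies between the finger pads; the fingertips stand 8 mm ahead of it and the grasp point (between the pads) lies 11 mm behind it; x points along the fingers, z is the direction in which the jaws open and shut, and the axes are right-handed (so a half turn about x gives the same grasp; the last joint's range is limited). The gripper opens to 87 mm and grips with 3 to 60 N. Pads are 19 mm wide; open, the fingers measure 117 mm over their backs; the gripper's body (75 mm by 190 mm) begins 51 mm behind the grasp point.
Start: joints at [-66.343, 18.392, -4.016, 83.108, 1.295, 78.541, -3.26], TCP at [0.252, 0.599, 0.231] pointing down, gripper open.
Joint ranges: [-163.93, 163.93], [-17.29, 119.83], [-79.2, 71.16], [3.27, 140.29], [-89.18, 269.18], [5.43, 117.66], [-154.24, 154.24]. Speed limits (degrees/s): [147.25, 147.25, 180, 180, 180, 180, 180].

INTERFACE

Orientations are given as [roll, pitch, yaw] about the fixed x, y, z axes, in that order (R = Rz(yaw) Ry(pitch) Rx(roll)).
In Python, from cell import telemetry, vision, sign_off gives the robot as it stands. The module is installed in compiled form; this text tells all that it offers.
- The arm moves only by the tool drive_tool, never from a script. Its arguments are lists of equal length, an entry for each row: "offset": the shift along the tool's x, y, z in m, a list of three; "angular": the turn, a rotation vector about the tool's x, y, z in rad, a list of three. A call has 1 to 10 rows; each row is the pose to reach, as a shift and turn from the pose measured when the call began, along the tool's axes at that moment; what a row does not reach only later rows make up. A row lasts 1/8 s, in which the tool goes at most 62.5 mm and 10.7 degrees, less where a joint would pass 70% of its speed; a pose out of reach is approached as far as the arm can. A call with a gripper value outside its range is refused whole. "fingers" is the closure, from -1 (fully open) to 1 (shut), set as the call begins (left out, the last holds). The fingers move at their own pace and stop on an object; "squeeze" is the grip in N (left out, the last holds). Time passes only in rows, so rows that repeat a pose let the fingers close. It gives the time, the measured TCP pose, the force and the opening at its end, in the units of the state.
- telemetry.get_obs(): the state, without advancing time (a new reading comes with each control period).
- vision.read_camera(name): name is "scene" or "top"; returns a dict with "pixels" (420x560x3 uint8, red, green, blue), "intrinsics" (3x3 intrinsics, pixels), "world_from_camera" (4x4, takes a point from camera to world coordinates). Camera axes: x right, y up, looking along -z (the intrinsics and any distortion apply to the point x, -y, -z); pixel columns grow to the right and rows downward; lengths in m; the calibration is good to about 2 mm. A picture is of the moment at which its call begins. There is no depth.
- sign_off(): hands the job in, once; it reports no verdict.
The state is a dict: "time_s": time; "qpos": joint angles; "joint_velocities": joint speeds; "effort": joint torques, N m; "tool_pos": TCP position; "tool_rot": TCP orientation; "force": force on the tool from outside, world axes, zero at the start; "wrist_torque": the same for the moment, N m; "grip_width": finger opening in m.
Only numpy, scipy, OpenCV 4.12 (cv2) and the standard library are available. Lean on these libraries where they do the work, as an engineer would, in place of code of your own. Each camera call takes 0.05 s, during which the arm holds its last target.

TASK

Take the loose crank from the white tray and push its square socket down on to the square shaft end on top of the cocoa mill until the spring ball clicks and the socket is fully home; push firmly, but keep below 30 N, or the shaft's spring gives way and burr grinds on burr. Turn the shaft with the crank until its arm lies over the covered half of the hopper, pointing straight away from the open feed side, so that beans can be poured in. Let go, and leave everything else on the bench where it is.

Things in the scene. Friction and masses are not known exactly. Their poses are not given: they have to be found in the camera images.
- crank_mid (a point): The loose crank, standing in the tray on its steel boss, 30 x 30 mm and 48 mm high; this point is the boss's middle, 24 mm above its underside. Own x = along the arm, z up. Flat arm 15 mm wide, 6 mm thick, 40 to 46 mm above the underside. The boss's +y and -y faces are free to grip over their whole height. About 0.3 kg, stands stably.
- crank_mouth (a point): Centre of the boss's underside, mouth of the square blind socket: 17.2 mm wide, 30 mm deep, sides in line with the boss's faces, a dimple for the ball in each of its four walls, so the crank goes on any of four ways round.
- crank_knob (a point): The crank's dark wooden knob, upright on the arm, 22 mm across, from 46 to 85 mm above the boss's underside; this point is 86 mm from the boss's axis along the crank's x, 65 mm above the underside.
- mill: The hand mill, bolted down: round steel body 90 mm across on a dark 136 mm base plate, hopper 124 mm across, its top 150 mm above the bench. Origin at the centre of its underside. Own +x = the open feed half of the hopper (beans seen in it; the chute is on this side too), own -x = the half under a flat steel cover. The shaft stands upright on the axis.
- mill_axis (a point): On the mill's axis 165 mm above the bench, axes as the mill's: NOMINAL height of the shaft's round shoulder, 29 mm across, on which the boss's underside comes to rest. The burr gap setting puts the real shaft anywhere from 4 mm lower to 4 mm higher, which this point does not show: feel for it.
- shaft_tip (a point): NOMINAL tip of the shaft, on the axis 26 mm above the nominal shoulder; axes as the MILL's, not the shaft's. Shaft: 16 mm square for 24.5 mm, then bevelled to 13 mm in 1.5 mm. The square stands askew to the mill's x and y axes, at a different angle each time that no reading gives: see it or feel for it. It turns either way without stop but has a drag of 0.5 N m, so a light touch does not turn it.
- thrust (a joint): How far the shaft is pressed down against the spring that keeps the burrs apart (m): 0 = up; it does not move below a push of 15 N, is down 0.001 at 25 N and 0.002 at 35 N, where burr meets burr (0.0018 already counts as touching).
- ball (a joint): How far the shaft's spring ball is pressed in (m): 0 = out (free, or clicked into a dimple), 0.003 = flush. 10 mm ball, centre 11 mm above the shoulder, standing 3 mm out of one face. Pushing the socket over it takes about 5 to 18 N, from about 15 mm above home; it snaps out in the last 5 mm, then the boss rests on the shoulder.
- tray: White plastic tray 280 x 420 mm, rim 20 mm high, floor 4 mm above the bench; fixed. Origin under its centre, long side along own y.
- burr: Bystander: spare burr, dark steel cone 50 mm across and 30 mm high, standing in the tray; origin at the centre of its underside.
- brush: Bystander: cleaning brush 170 mm long, lying along the tray's far long edge, about 20 mm high; origin under its middle.
- beaker: Bystander: glass beaker of beans, 80 mm across, 105 mm high; origin at the centre of its underside.
- bowl: Bystander: steel bowl 120 mm across, 50 mm high; origin at the centre of its underside.
- jar: Bystander: closed jar 68 mm across, 90 mm high; origin at the centre of its underside.
- scoop: Bystander: steel scoop 160 mm long, 22 mm high, lying on the bench; origin under its pan.

How it is judged:
By the outcome, as a careful person would: the job done as asked, in the order asked, and still so for the second after the job is handed in, with the robot touching nothing.
It also fails if it takes over 61 s, if anything falls off the work surface, if the arm or the gripper's body presses on something with over 40 N, if the wrist force passes 120 N, or if a joint passes its speed limit or range.

## Working session

There is one attempt and no reset: what is moved stays moved. The work goes in short steps, Python scripts to look and compute and a tool call to move; the robot and the scene stay as the last step left them, time stands still between calls to the robot, and variables do not carry over. Pictures are saved under pics/ and viewed, and the job is handed in when it is done.

Besides the shell and the picture viewer there is one more tool, called after "Request:" in YAML: its name, and indented under it one key for each argument. drive_tool: Moves the arm, as the interface text tells. Its arguments: {"type":"object","properties":{"offset":{"type":"array"},"angular":{"type":"array"},"fingers":{"type":"number"},"squeeze":{"type":"number"}},"required":["offset","angular"]}

```bash
mkdir -p pics; cat > h.py <<'E'
import numpy as np, cv2
from cell import telemetry, vision, sign_off
def shot(n):
    r=vision.read_camera(n); return r
def save(img,fn): cv2.imwrite('pics/'+fn,cv2.cvtColor(img,cv2.COLOR_RGB2BGR))
def ray(r,u,v):
    K=np.array(r['intrinsics']);T=np.array(r['world_from_camera'])
    d=np.linalg.inv(K)@[u,v,1.]; d=T[:3,:3]@[d[0],-d[1],-d[2]]
    return T[:3,3],d
def atz(r,u,v,z):
    o,d=ray(r,u,v); return o+d*(z-o[2])/d[2]
def proj(r,p):
    K=np.array(r['intrinsics']);T=np.array(r['world_from_camera'])
    q=T[:3,:3].T@(np.array(p)-T[:3,3]); q=K@[q[0],-q[1],-q[2]]; return q[:2]/q[2]
def crop(r,u0,v0,u1,v1,s): return cv2.resize(r['pixels'][v0:v1,u0:u1],None,fx=s,fy=s,interpolation=cv2.INTER_CUBIC)
E
python3 - <<'E'
from h import *
import pickle
d={}
for n in('scene','top'):
    r=shot(n); save(r['pixels'],n+'0.png'); d[n]=r; print({k:(v if k!='pixels' else v.shape) for k,v in r.items()})
pickle.dump(d,open('d0.pkl','wb'))
print(telemetry.get_obs())
E
```

```text
{'pixels': (420, 560, 3), 'intrinsics': array([[511.82053565,   0.        , 280.93707783],
       [  0.        , 511.82053565, 211.60591151],
       [  0.        ,   0.        ,   1.        ]]), 'world_from_camera': array([[ 0.35364221, -0.66595287,  0.65684394,  1.40839505],
       [ 0.93536882,  0.25532495, -0.2447332 , -0.3161173 ],
       [-0.00472787,  0.70093933,  0.71320523,  1.07898447],
       [ 0.        ,  0.        ,  0.        ,  1.        ]])}
{'pixels': (420, 560, 3), 'intrinsics': array([[401.40927104,   0.        , 272.59944161],
       [  0.        , 401.40927104, 209.14739403],
       [  0.        ,   0.        ,   1.        ]]), 'world_from_camera': array([[-0.01254653,  0.99328075, -0.11504754,  0.40935495],
       [-0.99988469, -0.0134472 , -0.00705582, -0.01680321],
       [-0.00855548,  0.11494575,  0.99333493,  1.1866474 ],
       [ 0.        ,  0.        ,  0.        ,  1.        ]])}
{'time_s': 0.1, 'qpos': array([-66.34256332,  18.43671637,  -4.01724744,  83.16751714,
         1.29503862,  78.54040317,  -3.25797448]), 'joint_velocities': array([-0.03366394, -0.146723  ,  0.01567257, -0.12258592, -0.05542064,
       -0.01215566, -0.01379371]), 'effort': array([ 4.88070964e-04, -4.92569661e+01, -4.05396894e-01, -3.13401890e+01,
       -6.42391155e-02,  3.94225633e-02,  6.18197760e-05]), 'tool_pos': array([0.25224602, 0.59854186, 0.22955298]), 'tool_rot': array([-177.18937585,   89.90048404, -110.03356503]), 'force': array([-0.85401724, -0.14216475, -1.05256583]), 'wrist_torque': array([-0.0323739 ,  0.00292581,  0.03093378]), 'grip_width': 0.08701094670596748}
```

View pics/scene0.png

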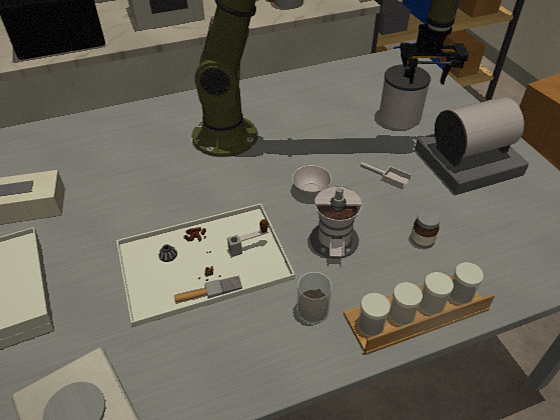

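View pics/top0.png

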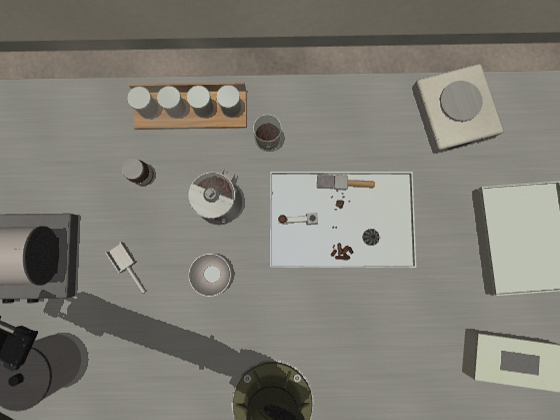

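The scene view shows the mill at about (338,215) and the crank boss at (235,243) with its knob at (264,226). In the top view the boss is at (312,218), the knob at (283,219) and the mill at (213,193). I'll enlarge these.

```bash
python3 - <<'E'
from h import *
import pickle
d=pickle.load(open('d0.pkl','rb'))
a=crop(d['top'],180,160,250,230,8); save(a,'tm.png')
a=crop(d['top'],265,190,335,240,10); save(a,'tc.png')
a=crop(d['scene'],300,170,370,260,6.6); save(a,'sm.png')
a=crop(d['scene'],215,205,285,265,10); save(a,'sc.png')
E
```

```text
(no output)
```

View pics/tm.png

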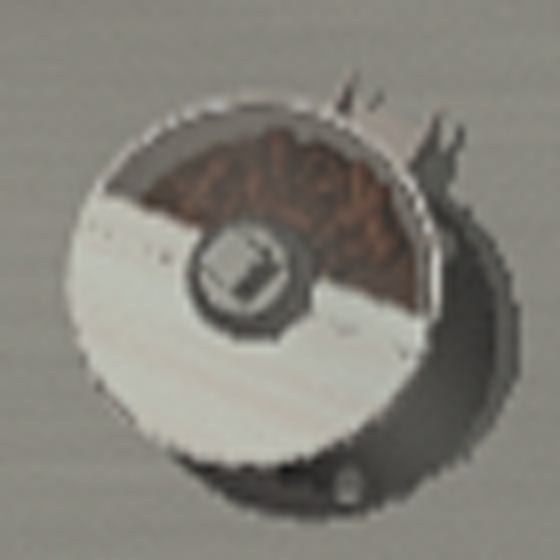

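View pics/tc.png

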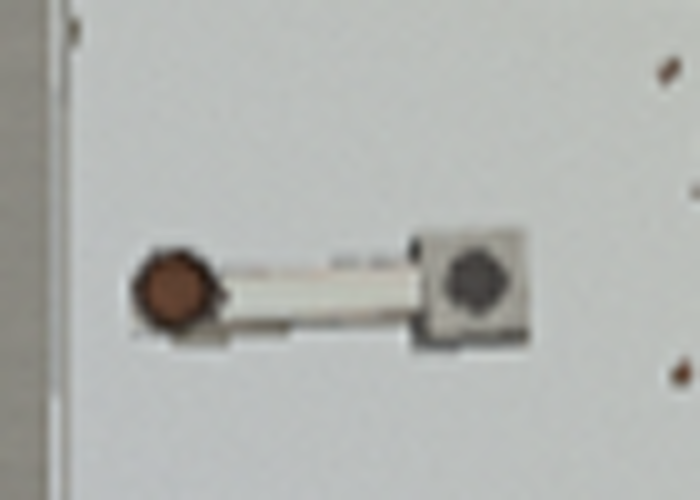

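View pics/sm.png

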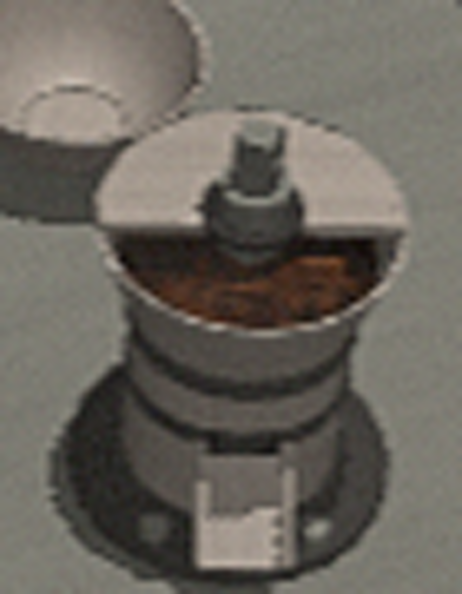

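View pics/sc.png

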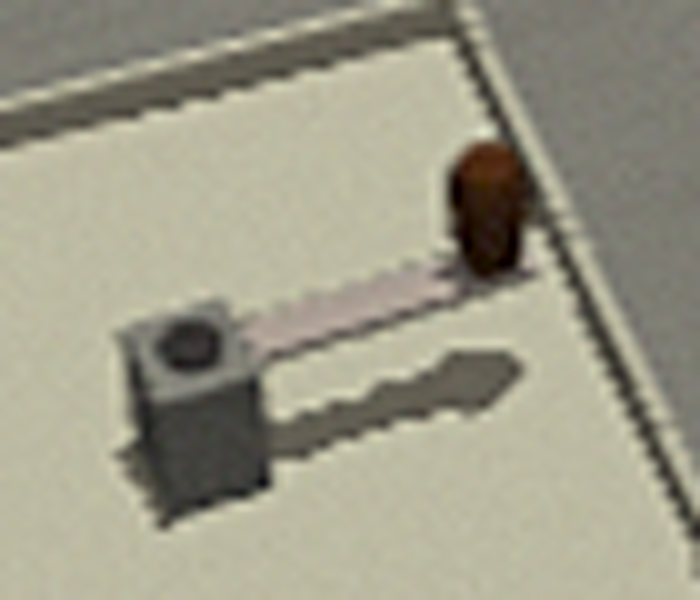

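```bash
cat >> h.py <<'E'
def tri(rs,uvs):
    A=np.zeros((3,3));b=np.zeros(3)
    for r,(u,v) in zip(rs,uvs):
        o,d=ray(r,u,v);d=d/np.linalg.norm(d);P=np.eye(3)-np.outer(d,d);A+=P;b+=P@o
    p=np.linalg.solve(A,b); return p,[proj(r,p)-np.array(uv) for r,uv in zip(rs,uvs)]
def cp(x,y,u0,v0,s): return ((x+.5)/s-.5+u0,(y+.5)/s-.5+v0)
E
python3 - <<'E'
from h import *
import pickle
d=pickle.load(open('d0.pkl','rb'))
t,s=d['top'],d['scene']
np.set_printoptions(precision=4,suppress=True)
bt=cp(475,281,265,190,10);bs=cp(190,345,215,205,10)
print('boss',tri([t,s],[bt,bs]),atz(t,*bt,.052),atz(s,*bs,.052))
kt=cp(174,288,265,190,10);ks=cp(489,163,215,205,10)
print('knob',tri([t,s],[kt,ks]),atz(t,*kt,.089),atz(s,*ks,.089))
mt=cp(240,265,180,160,8);ms=cp(262,131,300,170,6.6)
print('tip',tri([t,s],[mt,ms]),atz(t,*mt,.191),atz(s,*ms,.191))
for a,b in [((105,195),(425,315)),]:
    p=atz(t,*cp(*a,180,160,8),.150);q=atz(t,*cp(*b,180,160,8),.150);e=p-q;print('edge t',p,q,np.degrees(np.arctan2(e[1],e[0])))
p=atz(s,*cp(100,215,300,170,6.6),.15);q=atz(s,*cp(408,228,300,170,6.6),.15);e=p-q;print('edge s',p,q,np.degrees(np.arctan2(e[1],e[0])))
a=cv2.resize(t['pixels'][182:204,200:222],None,fx=26,fy=26,interpolation=cv2.INTER_CUBIC);save(a,'tip_t.png')
a=cv2.resize(s['pixels'][184:210,326:352],None,fx=22,fy=22,interpolation=cv2.INTER_CUBIC);save(a,'tip_s.png')
E
```

```text
boss (array([ 0.515 , -0.1195,  0.054 ]), [array([-0.2381, -0.0643]), array([-0.2614,  0.005 ])]) [ 0.515  -0.1203  0.052 ] [ 0.5135 -0.1184  0.052 ]
knob (array([ 0.5112, -0.0331,  0.0882]), [array([-0.4488, -0.1296]), array([-0.4804,  0.0286])]) [ 0.5107 -0.0344  0.089 ] [ 0.5123 -0.0321  0.089 ]
tip (array([0.5695, 0.1513, 0.1912]), [array([-1.2671, -0.4254]), array([-1.2945,  0.2357])]) [0.5684 0.1481 0.191 ] [0.5697 0.1548 0.191 ]
edge t [0.5988 0.1994 0.15  ] [0.5577 0.0944 0.15  ] 68.58156918214752
edge s [0.552  0.0965 0.15  ] [0.6018 0.206  0.15  ] -114.44604947434452
```

View pics/tip_t.png

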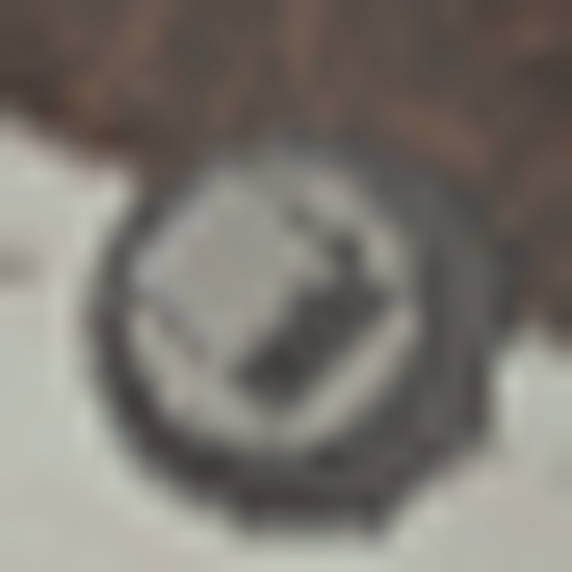

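View pics/tip_s.png

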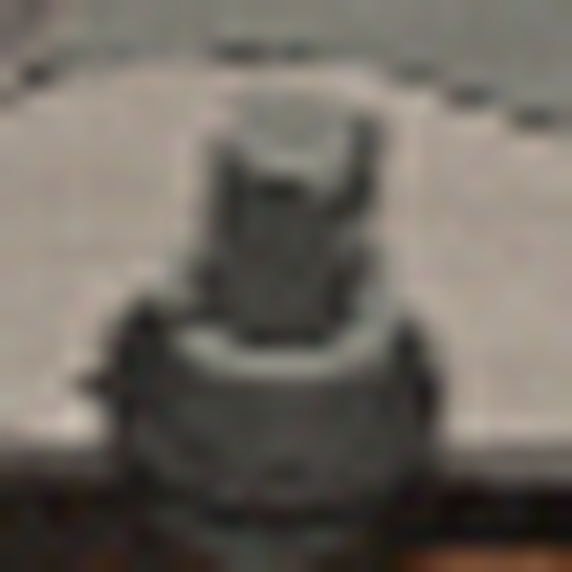

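```bash
cat > fit.py <<'E'
from h import *
import pickle
from scipy.optimize import minimize
SS=8
def polys(x,y,zs,phi):
    c=np.array([x,y]);L=[]
    a=np.linspace(0,2*np.pi,40,endpoint=False)
    L.append(np.c_[x+.0145*np.cos(a),y+.0145*np.sin(a),np.full(40,zs)])
    h=lambda w,z:[np.r_[c+w*np.sqrt(2)*np.array([np.cos(phi+np.pi/4+k*np.pi/2),np.sin(phi+np.pi/4+k*np.pi/2)]),z] for k in range(4)]
    b,m,t=h(.008,zs),h(.008,zs+.0245),h(.0065,zs+.026)
    for k in range(4): L.append(np.array([b[k],b[(k+1)%4],m[(k+1)%4],m[k]]))
    for k in range(4): L.append(np.array([m[k],m[(k+1)%4],t[(k+1)%4],t[k]]))
    L.append(np.array(t)); return L
def resid(r,p,win,zs):
    x,y,phi=p; u0,v0,u1,v1=win
    img=r['pixels'][v0:v1,u0:u1].astype(float).mean(2)
    T=np.array(r['world_from_camera'])
    lab=np.zeros(((v1-v0)*SS,(u1-u0)*SS),np.uint8)
    for i,P in enumerate(polys(x,y,zs,phi)):
        n=np.cross(P[1]-P[0],P[2]-P[0])
        if n@(T[:3,3]-P[0])<=0: continue
        q=np.array([proj(r,a) for a in P]); q=(q-[u0,v0]+.5)*SS-.5
        cv2.fillConvexPoly(lab,np.round(q*16).astype(np.int32),i+1,shift=4)
    ids=[i for i in np.unique(lab) if i>0]
    A=np.array([cv2.resize((lab==i).astype(np.float32),(u1-u0,v1-v0),interpolation=cv2.INTER_AREA).ravel() for i in ids]).T
    w=A.sum(1)>.99
    c,_,_,_=np.linalg.lstsq(A[w],img.ravel()[w],rcond=None)
    return ((A[w]@c-img.ravel()[w])**2).sum()/w.sum(),w.sum(),lab
if __name__=='__main__':
    d=pickle.load(open('d0.pkl','rb'))
    for n,win in(('top',(198,178,226,208)),('scene',(322,178,356,214))):
        r=d[n];out=[]
        for zs in(.161,.165,.169):
          for ph in range(0,90,5):
            best=min(((resid(r,(.568+dx*1e-3,.151+dy*1e-3,np.radians(ph)),win,zs)[0],dx,dy) for dx in range(-4,5,1) for dy in range(-4,5,1)))
            out.append((best[0],zs,ph,best[1],best[2]))
        out.sort(); print(n); [print(np.round(o,3)) for o in out[:8]]
E
time python3 fit.py
```

```text
top
[77.136  0.161 45.     4.     0.   ]
[77.464  0.169 45.     3.    -1.   ]
[81.273  0.165 50.     3.     0.   ]
[81.409  0.161 50.     4.     0.   ]
[87.778  0.161 40.     4.     0.   ]
[88.976  0.165 45.     3.     0.   ]
[89.789  0.169 40.     3.    -1.   ]
[90.042  0.169 50.     2.    -1.   ]
scene
[124.365   0.165  45.      3.      2.   ]
[128.804   0.161  50.     -1.      4.   ]
[130.56    0.165  50.      2.      3.   ]
[130.775   0.161  45.     -1.      4.   ]
[153.59    0.161  40.     -1.      4.   ]
[154.556   0.165  40.      3.      3.   ]
[155.801   0.169  50.      4.      2.   ]
[157.955   0.165  55.      2.      3.   ]
real	0m14.678s
user	0m14.816s
sys	0m0.444s
```

```bash
cat > ref.py <<'E'
from fit import *
d=pickle.load(open('d0.pkl','rb'))
for n,win in(('top',(198,178,226,208)),('scene',(322,178,356,214))):
  r=d[n]
  for zs in(.161,.163,.165,.167,.169):
    best=None
    for p0 in((44,),(48,)):
      f=lambda q:resid(r,(.571+q[0]*1e-3,.152+q[1]*1e-3,np.radians(q[2])),win,zs)[0]
      m=minimize(f,[0,0,p0[0]],method='Nelder-Mead',options=dict(initial_simplex=[[0,0,p0[0]],[1.5,0,p0[0]],[0,1.5,p0[0]],[0,0,p0[0]+5]],maxfev=150))
      if best is None or m.fun<best.fun:best=m
    print(n,zs,best.fun.round(1),best.x.round(2))
# hopper overlay
t,s=d['top'],d['scene']
for n,r,(u0,v0,u1,v1),sc in(('t',t,(182,165,248,231),9),('s',s,(305,180,375,250),8)):
    im=cv2.cvtColor(crop(r,u0,v0,u1,v1,sc),cv2.COLOR_RGB2BGR)
    def P(p):
        q=proj(r,p);return tuple(int(round(k)) for k in ((q-[u0,v0]+.5)*sc-.5))
    c=np.array([.571,.152]);a=np.linspace(0,2*np.pi,60)
    cv2.polylines(im,[np.array([P([c[0]+.062*np.cos(k),c[1]+.062*np.sin(k),.15]) for k in a])],True,(0,0,255),1)
    for y,col in((-20,(0,255,0)),(-24,(255,0,0))):
        e=np.array([-np.sin(np.radians(y)),np.cos(np.radians(y))])*.062
        cv2.line(im,P([*(c-e),.15]),P([*(c+e),.15]),col,1)
    cv2.imwrite('pics/ov_%s.png'%n,im)
E
python3 ref.py
```

```text
top 0.161 72.1 [ 0.9  -0.65 48.76]
top 0.163 74.0 [ 0.58 -0.79 49.94]
top 0.165 70.1 [ 0.31 -1.34 48.9 ]
top 0.167 75.5 [-0.12 -1.45 49.99]
top 0.169 72.6 [-0.4  -1.74 49.09]
scene 0.161 107.2 [-4.26  3.42 47.24]
scene 0.163 103.4 [-2.24  2.34 46.64]
scene 0.165 104.6 [-0.59  1.47 46.31]
scene 0.167 105.1 [ 1.25  0.45 47.07]
scene 0.169 104.7 [ 3.12 -0.55 46.02]
```

View pics/ov_t.png

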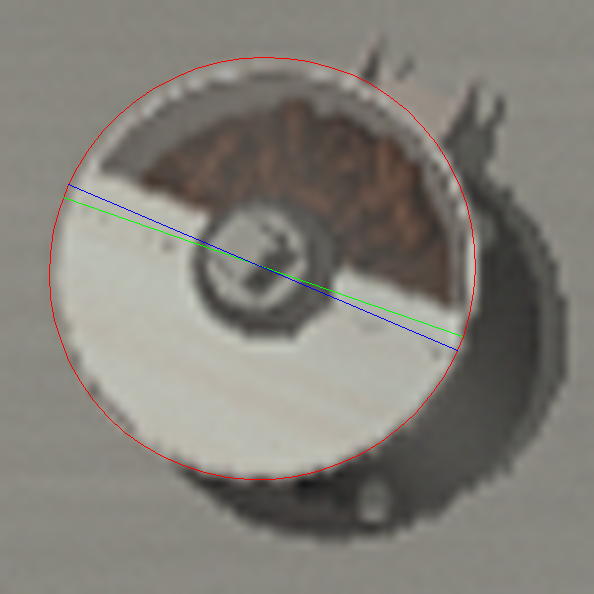

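View pics/ov_s.png

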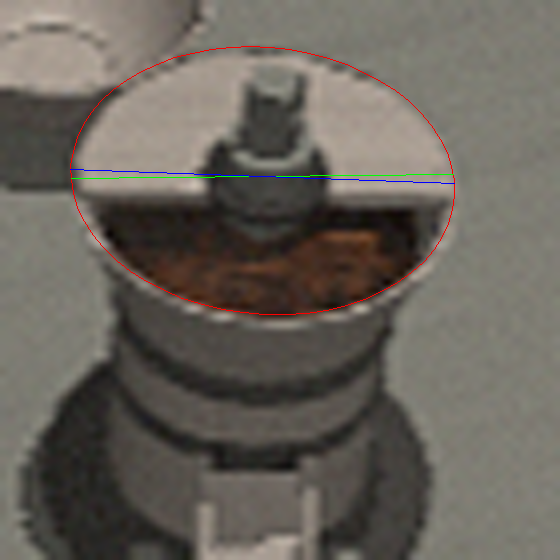

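```bash
cat > mv.py <<'E'
from h import *
from scipy.spatial.transform import Rotation as Ro
def R0(): 
    o=telemetry.get_obs(); return o,Ro.from_euler('xyz',o['tool_rot'],degrees=True).as_matrix()
def goalR(psi): # x down, z_tool at yaw psi
    z=np.array([np.cos(np.radians(psi)),np.sin(np.radians(psi)),0]);x=np.array([0,0,-1.]);return np.c_[x,np.cross(z,x),z]
def rel(p,psi):
    o,R=R0(); dp=R.T@(np.array(p)-o['tool_pos']); rv=Ro.from_matrix(R.T@goalR(psi)).as_rotvec()
    return dp,rv
E
python3 - <<'E'
from mv import *
np.set_printoptions(precision=4,suppress=True)
o,R=R0();print(R);print(np.degrees(np.arctan2(R[1,2],R[0,2])))
import pickle
d=pickle.load(open('d0.pkl','rb'))
for n,r,(u0,v0,u1,v1),sc in(('t',d['top'],(265,190,335,240),10),('s',d['scene'],(215,205,285,265),10)):
    im=cv2.cvtColor(crop(r,u0,v0,u1,v1,sc),cv2.COLOR_RGB2BGR)
    yaw=np.radians(92.5);C=np.array([.5145,-.1195])
    ex=np.array([np.cos(yaw),np.sin(yaw)]);ey=np.array([-ex[1],ex[0]])
    def P(x,y,z):
        q=proj(r,[*(C+x*ex+y*ey),z+.004]);return tuple(int(round(k)) for k in ((q-[u0,v0]+.5)*sc-.5))
    b=.015
    for z in(0,.048): cv2.polylines(im,[np.array([P(-b,-b,z),P(b,-b,z),P(b,b,z),P(-b,b,z)])],True,(0,0,255),1)
    for s in(-1,1): cv2.line(im,P(b,s*.0075,.046),P(.08,s*.0075,.046),(0,255,0),1)
    a=np.linspace(0,6.283,30)
    for z in(.046,.085): cv2.polylines(im,[np.array([P(.086+.011*np.cos(k),.011*np.sin(k),z) for k in a])],True,(255,0,0),1)
    cv2.imwrite('pics/oc_%s.png'%n,im)
E
```

```text
[[-0.0006 -0.9216  0.3882]
 [-0.0016  0.3882  0.9216]
 [-1.     -0.0001 -0.0017]]
67.1558065948132
```

View pics/oc_t.png

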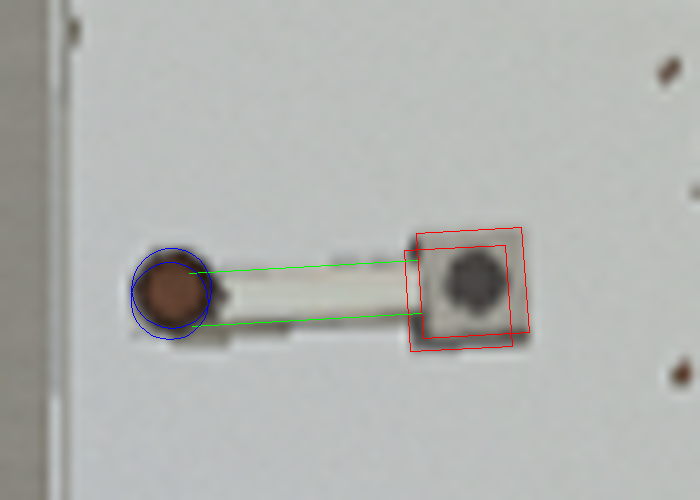

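View pics/oc_s.png

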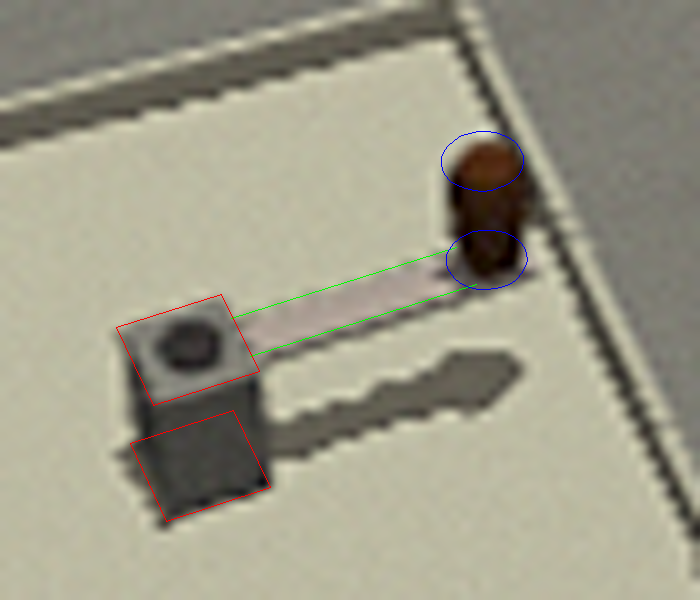

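```bash
python3 - <<'E'
from mv import *
np.set_printoptions(precision=4,suppress=True)
print(rel([.5145,-.1195,.20],2), rel([.36,.30,.24],30))
E
```

```text
(array([ 0.0306, -0.5204, -0.5599]), array([ 1.1372, -0.0015,  0.0011])) (array([-0.01  , -0.2152, -0.2333]), array([ 0.6485, -0.0016,  0.0006]))
```

Request:
drive_tool:
  offset:
    - [0,-0.03,-0.032]
    - [0,-0.07,-0.075]
    - [0,-0.11,-0.118]
    - [0,-0.15,-0.161]
    - [0,-0.19,-0.204]
    - [0,-0.23,-0.247]
    - [0,-0.27,-0.29]
    - [0,-0.31,-0.333]
    - [0,-0.35,-0.376]
    - [0,-0.39,-0.42]
  angular:
    - [0.06,0,0]
    - [0.17,0,0]
    - [0.28,0,0]
    - [0.39,0,0]
    - [0.5,0,0]
    - [0.61,0,0]
    - [0.72,0,0]
    - [0.83,0,0]
    - [0.94,0,0]
    - [1.05,0,0]
  fingers: -1
  squeeze: 60

```text
time_s: 1.35
tool_pos: [0.4487, 0.0582, 0.2302]
tool_rot: [-114.9, 89.9, -108.1]
force: [0.9, 1.2, -0.7]
grip_width: 0.0867
```

```bash
python3 - <<'E'
from mv import *
np.set_printoptions(precision=4,suppress=True)
o,R=R0();print(o);print(rel([.5145,-.1195,.10],2))
E
```

```text
{'time_s': 1.35, 'qpos': array([-36.8077,  -7.2544,  24.1003, 110.4132,   3.1057,  76.271 ,
        -6.8172]), 'joint_velocities': array([27.5211,  6.8508, 32.4078, -7.1154,  1.8029, -0.9131,  9.2136]), 'effort': array([ -2.1106, -22.7897,  -2.8505, -29.7848,  -0.0314,   0.3926,
        -0.1793]), 'tool_pos': array([0.4487, 0.0582, 0.2302]), 'tool_rot': array([-114.9148,   89.9285, -108.1137]), 'force': array([ 0.9352,  1.2219, -0.6777]), 'wrist_torque': array([-0.0505, -0.0366,  0.0178]), 'grip_width': 0.08668737535506142}
(array([ 0.1304, -0.1841,  0.0443]), array([ 0.0838, -0.0005,  0.0012]))
```

Request:
drive_tool:
  offset:
    - [0,-0.05,0.012]
    - [0.01,-0.1,0.024]
    - [0.03,-0.15,0.036]
    - [0.07,-0.184,0.044]
    - [0.12,-0.184,0.044]
    - [0.13,-0.184,0.044]
    - [0.13,-0.184,0.044]
  angular:
    - [0.02,0,0.001]
    - [0.04,0,0.001]
    - [0.06,0,0.001]
    - [0.084,0,0.001]
    - [0.084,0,0.001]
    - [0.084,0,0.001]
    - [0.084,0,0.001]

```text
time_s: 2.22
tool_pos: [0.5141, -0.1189, 0.1006]
tool_rot: [-172.1, 89.9, -170.1]
force: [1.2, -0.1, 0.0]
grip_width: 0.087
```

```bash
python3 - <<'E'
from mv import *
np.set_printoptions(precision=4,suppress=True)
o,R=R0();print(o['time_s'],o['force'],R);print(rel([.5145,-.1195,.021],2))
r=shot('top');save(crop(r,230,160,370,270,5.5),'a1.png');r=shot('scene');save(crop(r,190,160,330,270,5.5),'a1s.png')
E
```

```text
2.225 [ 1.1743 -0.1279  0.0288] [[-0.0012 -0.0355  0.9994]
 [-0.0002  0.9994  0.0355]
 [-1.     -0.0002 -0.0012]]
(array([ 0.0796, -0.0006,  0.0004]), array([ 0.0006, -0.0012,  0.0002]))
```

View pics/a1.png

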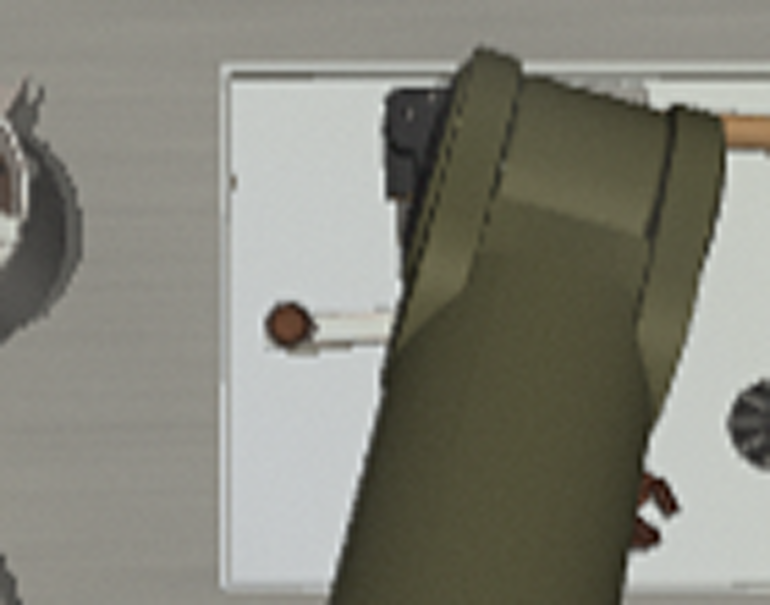

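View pics/a1s.png

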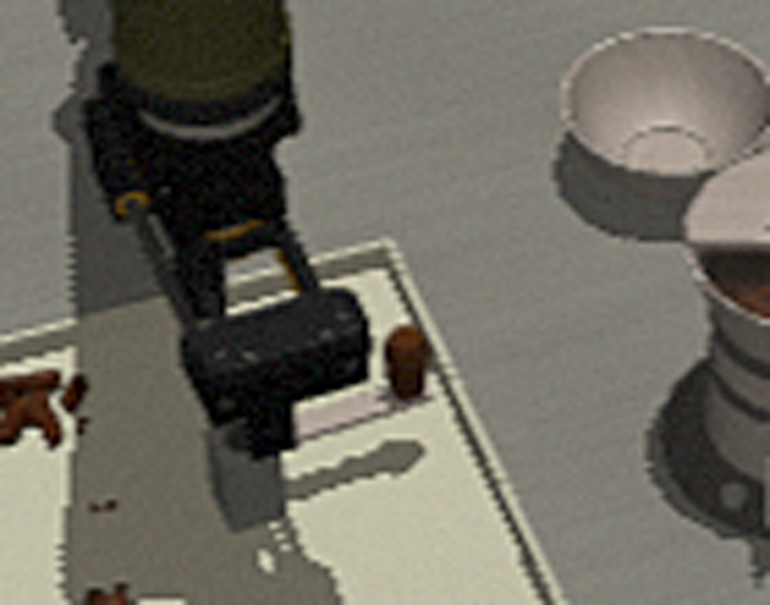

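The gripper is over the boss with the fingers open on its ±y faces, and the knob is clear of the body. I'll descend and grip.

Request:
drive_tool:
  offset:
    - [0.03,-0.0006,0.0004]
    - [0.06,-0.0006,0.0004]
    - [0.075,-0.0006,0.0004]
    - [0.0796,-0.0006,0.0004]
    - [0.0796,-0.0006,0.0004]
  angular:
    - [0,-0.001,0]
    - [0,-0.001,0]
    - [0,-0.001,0]
    - [0,-0.001,0]
    - [0,-0.001,0]

```text
time_s: 2.95
tool_pos: [0.517, -0.1197, 0.0235]
tool_rot: [-2.2, 89.7, -0.1]
force: [-0.3, -0.0, 0.2]
grip_width: 0.0869
```

Request:
drive_tool:
  offset:
    - [0,0,0]
    - [0,0,0]
    - [0,0,0]
    - [0,0,0]
    - [0,0,0]
    - [0,0,0]
  angular:
    - [0,0,0]
    - [0,0,0]
    - [0,0,0]
    - [0,0,0]
    - [0,0,0]
    - [0,0,0]
  fingers: 1
  squeeze: 60

```text
time_s: 3.7
tool_pos: [0.517, -0.1197, 0.0235]
tool_rot: [-2.0, 89.7, 0.1]
force: [0.2, -1.3, -0.9]
grip_width: 0.0351
```

```bash
python3 - <<'E'
from mv import *
np.set_printoptions(precision=4,suppress=True)
o,R=R0();print(o);print(R)
r=shot('top');save(crop(r,230,160,370,270,5.5),'a2.png');r=shot('scene');save(crop(r,190,160,330,270,5.5),'a2s.png')
E
```

```text
{'time_s': 3.7, 'qpos': array([-21.9635,  17.8448,  36.4965, 113.769 , -13.4153,  52.2156,
        23.5177]), 'joint_velocities': array([-0.1109,  0.1551, -0.0245,  0.0546, -0.001 ,  0.0285,  0.0595]), 'effort': array([ -0.001 , -35.2039,   5.5609, -24.6318,  -0.0405,   0.0431,
        -0.0006]), 'tool_pos': array([ 0.517 , -0.1197,  0.0235]), 'tool_rot': array([-1.9513, 89.7213,  0.1101]), 'force': array([ 0.2144, -1.3202, -0.8942]), 'wrist_torque': array([-0.0803,  0.0518, -0.025 ]), 'grip_width': 0.03512426429126901}
[[ 0.0049 -0.036   0.9993]
 [ 0.      0.9994  0.036 ]
 [-1.     -0.0002  0.0049]]
```

View pics/a2s.png

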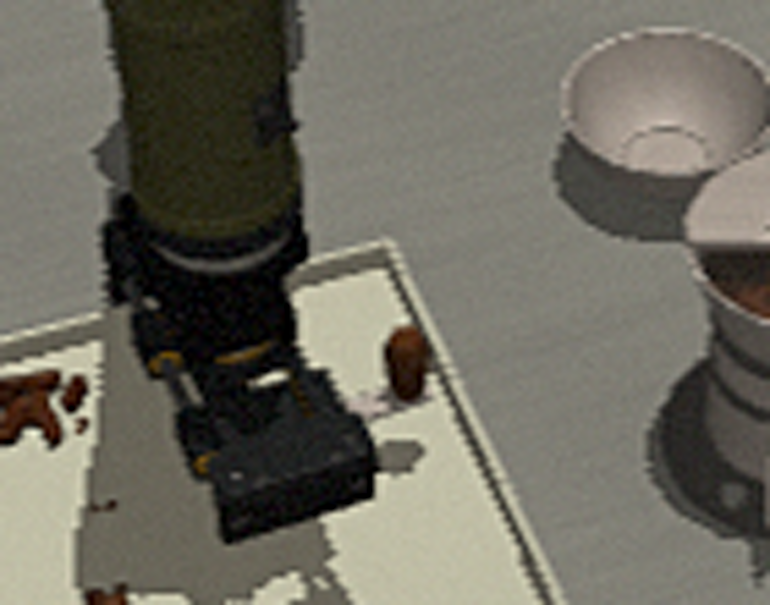

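Request:
drive_tool:
  offset:
    - [0,0,0]
    - [0,0,0]
    - [0,0,0]
  angular:
    - [0,0,0]
    - [0,0,0]
    - [0,0,0]
  fingers: 1
  squeeze: 60

```text
time_s: 4.18
tool_pos: [0.5168, -0.1197, 0.0235]
tool_rot: [-1.1, 89.7, 0.9]
force: [0.2, 0.2, 0.5]
grip_width: 0.0292
```

```bash
python3 - <<'E'
from mv import *
np.set_printoptions(precision=4,suppress=True)
o,R=R0();print(o);print(R);print(rel([o['tool_pos'][0],o['tool_pos'][1],.16],2))
E
```

```text
{'time_s': 4.175, 'qpos': array([-21.9609,  17.8451,  36.5   , 113.7714, -13.4097,  52.2384,
        23.5192]), 'joint_velocities': array([ 0.018 ,  0.0319, -0.0167,  0.0079, -0.0004,  0.0219, -0.0556]), 'effort': array([  0.001 , -35.1144,   5.5432, -24.653 ,  -0.0605,  -0.0549,
         0.0028]), 'tool_pos': array([ 0.5168, -0.1197,  0.0235]), 'tool_rot': array([-1.1272, 89.7462,  0.9329]), 'force': array([0.1877, 0.153 , 0.4827]), 'wrist_torque': array([-0.0661,  0.0832, -0.0465]), 'grip_width': 0.02924326631377807}
[[ 0.0044 -0.0359  0.9993]
 [ 0.0001  0.9994  0.0359]
 [-1.     -0.0001  0.0044]]
(array([-0.1365, -0.    ,  0.0006]), array([0.0011, 0.0044, 0.0001]))
```

Request:
drive_tool:
  offset:
    - [-0.01,0,0]
    - [-0.04,0,0]
    - [-0.09,0,0]
    - [-0.15,0,0]
    - [-0.2,0,0.001]
    - [-0.225,0,0.001]
    - [-0.225,0,0.001]
  angular:
    - [0.001,0.001,0]
    - [0.001,0.004,0]
    - [0.001,0.004,0]
    - [0.001,0.004,0]
    - [0.001,0.004,0]
    - [0.001,0.004,0]
    - [0.001,0.004,0]

```text
time_s: 5.05
tool_pos: [0.5177, -0.12, 0.2504]
tool_rot: [1.1, 89.7, 3.1]
force: [-0.5, -0.7, -5.7]
grip_width: 0.0295
```

```bash
python3 - <<'E'
from mv import *
np.set_printoptions(precision=4,suppress=True)
o,R=R0();print(o['force'],o['wrist_torque'],o['grip_width'],o['qpos']);print(R);print(rel([.571,.152,.245],47.5))
E
```

```text
[-0.5322 -0.6567 -5.6824] [-0.0833  0.0114  0.0014] 0.029526983598529906 [-27.4431   2.8217  39.3114  99.7404  -1.896   77.833   14.2132]
[[ 0.0045 -0.0347  0.9994]
 [ 0.0002  0.9994  0.0347]
 [-1.      0.0001  0.0045]]
(array([0.0057, 0.27  , 0.0627]), array([-0.7943,  0.0043,  0.0017]))
```

Request:
drive_tool:
  offset:
    - [0,0.02,0.005]
    - [0,0.06,0.014]
    - [0,0.11,0.026]
    - [0,0.16,0.037]
    - [0,0.21,0.049]
    - [0.003,0.245,0.057]
    - [0.0057,0.264,0.061]
    - [0.0057,0.27,0.0627]
    - [0.0057,0.27,0.0627]
    - [0.0057,0.27,0.0627]
  angular:
    - [-0.05,0.004,0.001]
    - [-0.17,0.004,0.001]
    - [-0.3,0.004,0.001]
    - [-0.44,0.004,0.001]
    - [-0.58,0.004,0.002]
    - [-0.7,0.004,0.002]
    - [-0.77,0.004,0.002]
    - [-0.794,0.004,0.002]
    - [-0.794,0.004,0.002]
    - [-0.794,0.004,0.002]

```text
time_s: 6.3
tool_pos: [0.5709, 0.1506, 0.2448]
tool_rot: [171.6, 90.0, -141.1]
force: [-0.1, -0.7, -4.4]
grip_width: 0.0296
```

```bash
python3 - <<'E'
from mv import *
import pickle
np.set_printoptions(precision=4,suppress=True)
o,R=R0();print(o['force'],o['wrist_torque'],o['grip_width'],o['qpos']);print(R);print(rel([.571,.152,.245],47.5))
r=shot('top');save(crop(r,160,130,290,230,6),'a3.png');q=shot('scene');save(crop(q,270,120,400,220,6),'a3s.png')
pickle.dump((r,q),open('d3.pkl','wb'))
E
```

```text
[-0.0514 -0.697  -4.366 ] [-0.0573 -0.0476  0.0078] 0.029642339826496552 [-39.5515  11.1079  25.6455  91.6892  -4.8745  78.3356  34.0148]
[[-0.0003 -0.7355  0.6775]
 [-0.0002  0.6775  0.7355]
 [-1.      0.0001 -0.0004]]
(array([-0.0002,  0.0009,  0.0011]), array([-0.0026, -0.0004, -0.0001]))
```

View pics/a3s.png

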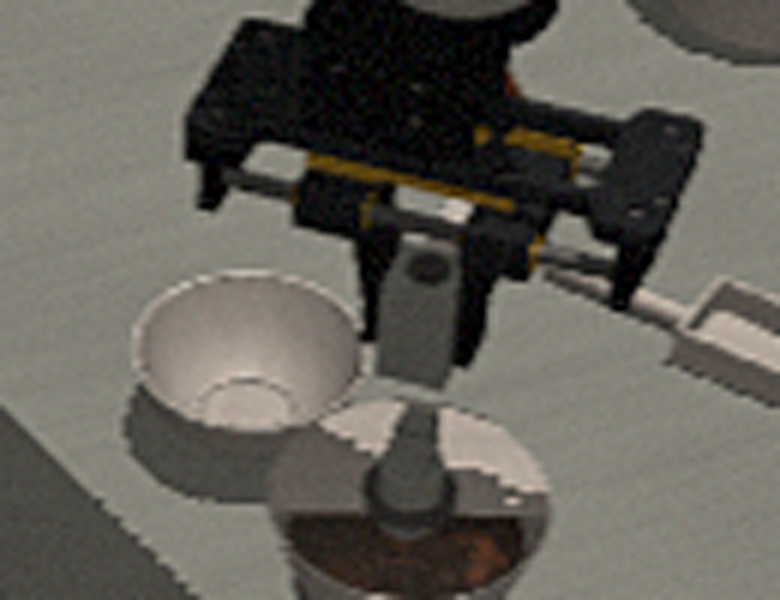

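View pics/a3.png

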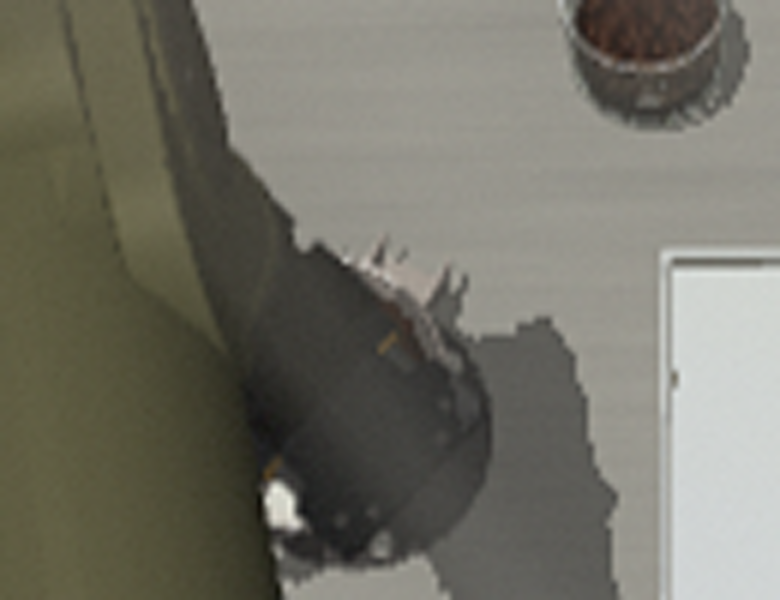

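```bash
cat > ov.py <<'E'
from mv import *
def overlay(r,win,sc,fn,tcp,R,h=.0195,dy=0,ax=(.571,.152),zs=.165,phi=47.5):
    u0,v0,u1,v1=win
    im=cv2.cvtColor(crop(r,u0,v0,u1,v1,sc),cv2.COLOR_RGB2BGR)
    px=lambda p:tuple(int(round(k)) for k in ((proj(r,p)-[u0,v0]+.5)*sc-.5))
    # boss in tool frame: crank z=-tool x, crank x = tool y, crank y = -tool z ... 
    B=lambda x,y,z:px(tcp+R@np.array([h-z,x+dy,-y]))
    b=.015
    bot=[(-b,-b),(b,-b),(b,b),(-b,b)]
    for z in(0,.048): cv2.polylines(im,[np.array([B(x,y,z) for x,y in bot])],True,(0,0,255),1)
    for x,y in bot: cv2.line(im,B(x,y,0),B(x,y,.048),(0,0,255),1)
    f=np.radians(phi)
    for w,z in((.008,0),(.008,.0245),(.0065,.026)):
        cv2.polylines(im,[np.array([px([ax[0]+w*2**.5*np.cos(f+np.pi/4*(2*k+1)),ax[1]+w*2**.5*np.sin(f+np.pi/4*(2*k+1)),zs+z]) for k in range(4)])],True,(0,255,0),1)
    a=np.linspace(0,6.283,40)
    cv2.polylines(im,[np.array([px([ax[0]+.0145*np.cos(k),ax[1]+.0145*np.sin(k),zs]) for k in a])],True,(255,255,0),1)
    cv2.imwrite('pics/'+fn,im)
E
python3 - <<'E'
from ov import *
import pickle
r,q=pickle.load(open('d3.pkl','rb'))
o,R=R0()
overlay(q,(315,150,375,220),9,'a3o.png',o['tool_pos'],R)
E
```

```text
(no output)
```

View pics/a3o.png

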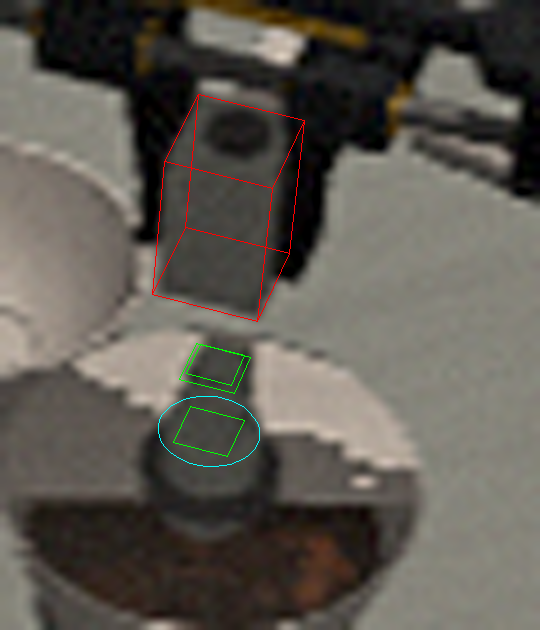

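```bash
python3 - <<'E'
from mv import *
np.set_printoptions(precision=4,suppress=True)
print(rel([.5715,.1528,.219],47.5))
E
```

```text
(array([0.0262, 0.0011, 0.0018]), array([-0.0025,  0.0005, -0.    ]))
```

Request:
drive_tool:
  offset:
    - [0.008,0.001,0.0018]
    - [0.018,0.0011,0.0018]
    - [0.025,0.0011,0.0018]
    - [0.026,0.0011,0.0018]
    - [0.026,0.0011,0.0018]
  angular:
    - [-0.0025,0,0]
    - [-0.0025,0,0]
    - [-0.0025,0,0]
    - [-0.0025,0,0]
    - [-0.0025,0,0]

```text
time_s: 7.02
tool_pos: [0.5715, 0.1528, 0.2192]
tool_rot: [-2.7, 90.0, 44.8]
force: [-0.6, -0.3, -3.8]
grip_width: 0.0293
```

```bash
python3 - <<'E'
from ov import *
import pickle
np.set_printoptions(precision=4,suppress=True)
o,R=R0();print(o['force'],o['wrist_torque'],o['grip_width'],o['tool_pos']);print(R)
q=shot('scene')
pickle.dump(q,open('d4.pkl','wb'))
overlay(q,(318,160,368,220),10,'a4o.png',o['tool_pos'],R,ax=(.5715,.1528))
save(crop(q,318,160,368,220,10),'a4.png')
E
```

```text
[-0.5581 -0.2549 -3.8335] [-0.1112 -0.0108 -0.0497] 0.029314533611889602 [0.5715 0.1528 0.2192]
[[ 0.0003 -0.7372  0.6756]
 [ 0.0003  0.6756  0.7372]
 [-1.     -0.      0.0004]]
```

View pics/a4o.png

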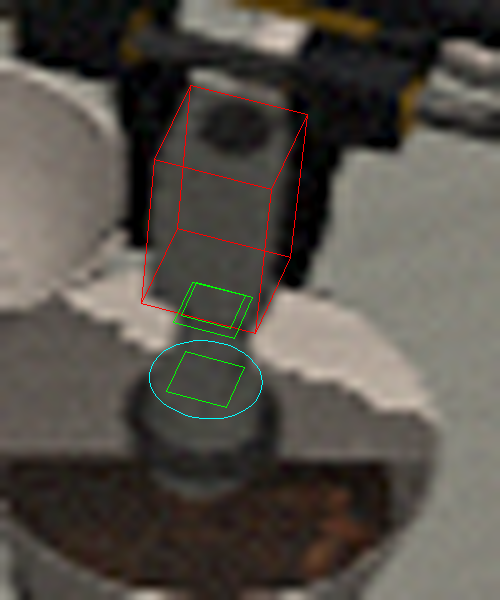

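View pics/a4.png

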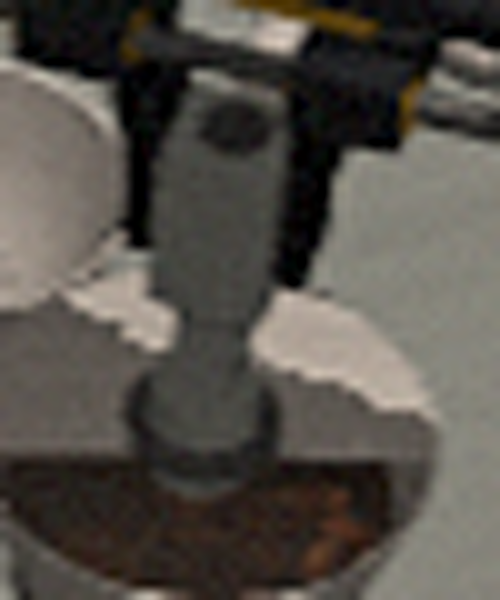

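```bash
python3 - <<'E'
from ov import *
import pickle
r,q=pickle.load(open('d3.pkl','rb'))
R=np.array([[-0.0003,-0.7355,0.6775],[-0.0002,0.6775,0.7355],[-1.,0.0001,-0.0004]]);tcp=np.array([0.5709,0.1506,0.2448])
overlay(q,(328,154,356,192),16,'a3oo.png',tcp,R)
a=crop(q,328,154,356,192,16);b=cv2.cvtColor(cv2.imread('pics/a3oo.png'),cv2.COLOR_BGR2RGB)
a=np.clip(a.astype(float)*1.8,0,255).astype(np.uint8)
save(np.hstack([a,b])[:600],'a3cmp.png')
E
```

```text
(no output)
```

View pics/a3cmp.png

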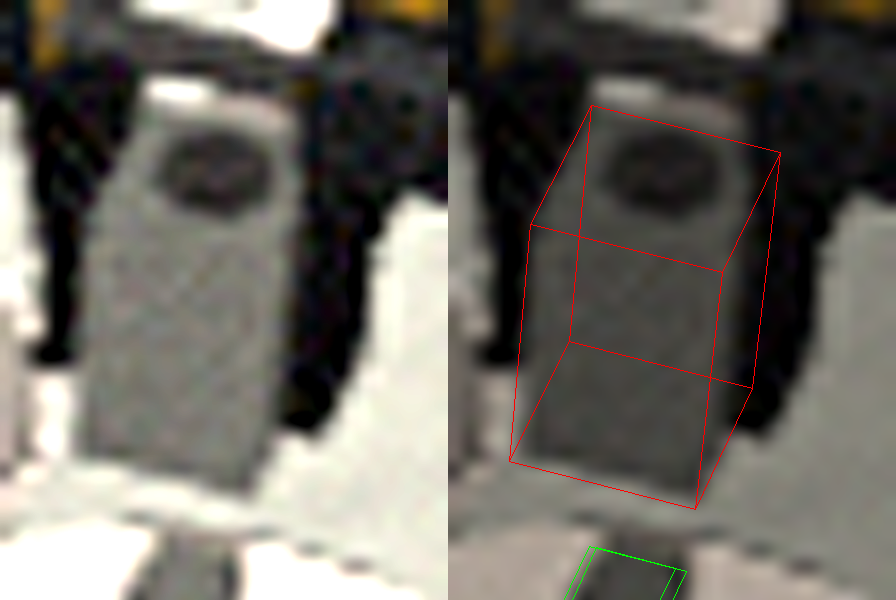

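```bash
python3 - <<'E'
from h import *
import pickle
d=pickle.load(open('d0.pkl','rb'))
A=[cv2.imread('pics/a%d.png'%i) for i in(1,2)]
B=[cv2.imread('pics/a%ds.png'%i) for i in(1,2)]
for I in(A,B):
    g=[cv2.cvtColor(i,cv2.COLOR_BGR2GRAY).astype(np.float32) for i in I]
    # knob window
    x,y=((255,290) if I is A else (378,315)); w,h=((60,75) if I is A else (55,90))
    t=g[0][y:y+h,x:x+w]
    S=g[1][y-20:y+h+20,x-20:x+w+20]
    m=cv2.matchTemplate(S,t,cv2.TM_CCOEFF_NORMED);_,v,_,l=cv2.minMaxLoc(m);print(v,(l[0]-20)/5.5,(l[1]-20)/5.5)
a=np.hstack([A[0][230:400,220:420],A[1][230:400,220:420]]);cv2.imwrite('pics/kn.png',cv2.resize(a,None,fx=2,fy=2))
E
```

```text
0.9998576641082764 0.0 0.0
0.9904367327690125 0.0 0.18181818181818182
```

View pics/kn.png

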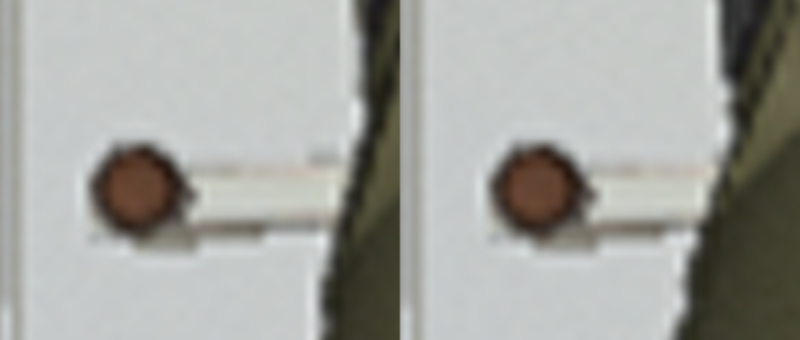

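```bash
python3 - <<'E'
from mv import *
np.set_printoptions(precision=4,suppress=True)
print(rel([.572,.152,.212],47.5))
E
```

```text
(array([ 0.0074, -0.0008, -0.0004]), array([0.0001, 0.0008, 0.0002]))
```

Request:
drive_tool:
  offset:
    - [0,-0.0008,-0.0004]
    - [0.003,-0.0008,-0.0004]
    - [0.0055,-0.0008,-0.0004]
    - [0.0075,-0.0008,-0.0004]
    - [0.0075,-0.0008,-0.0004]
  angular:
    - [0,0.0005,0]
    - [0,0.0005,0]
    - [0,0.0005,0]
    - [0,0.0005,0]
    - [0,0.0005,0]

```text
time_s: 7.7
tool_pos: [0.5718, 0.152, 0.2116]
tool_rot: [161.5, 90.0, -151.0]
force: [0.8, -0.0, -3.3]
grip_width: 0.0292
```

Request:
drive_tool:
  offset:
    - [0.0015,0,0]
    - [0.003,0,0]
    - [0.003,0,0]
  angular:
    - [0,0,0]
    - [0,0,0]
    - [0,0,0]

```text
time_s: 8.07
tool_pos: [0.5717, 0.152, 0.2084]
tool_rot: [162.8, 90.0, -149.7]
force: [-0.3, 0.5, -3.9]
grip_width: 0.0296
```

Request:
drive_tool:
  offset:
    - [0.0015,0,0]
    - [0.003,0,0]
    - [0.003,0,0]
  angular:
    - [0,0,0]
    - [0,0,0]
    - [0,0,0]

```text
time_s: 8.45
tool_pos: [0.5716, 0.1519, 0.2052]
tool_rot: [158.3, 90.0, -154.2]
force: [-0.1, 0.1, -4.5]
grip_width: 0.0294
```

Request:
drive_tool:
  offset:
    - [0.001,0,0]
    - [0.002,0,0]
    - [0.002,0,0]
  angular:
    - [0,0,0]
    - [0,0,0]
    - [0,0,0]

```text
time_s: 8.82
tool_pos: [0.5716, 0.1519, 0.2031]
tool_rot: [158.8, 89.9, -153.7]
force: [0.2, 0.0, -3.7]
grip_width: 0.0297
```

Request:
drive_tool:
  offset:
    - [0.001,0,0]
    - [0.002,0,0]
    - [0.002,0,0]
  angular:
    - [0,0,0]
    - [0,0,0]
    - [0,0,0]

```text
time_s: 9.2
tool_pos: [0.5715, 0.1519, 0.2011]
tool_rot: [155.0, 89.9, -157.5]
force: [0.5, -1.3, -3.5]
grip_width: 0.0298
```

Request:
drive_tool:
  offset:
    - [0.001,0,0]
    - [0.002,0,0]
    - [0.002,0,0]
  angular:
    - [0,0,0]
    - [0,0,0]
    - [0,0,0]

```text
time_s: 9.57
tool_pos: [0.572, 0.1524, 0.1994]
tool_rot: [-4.9, 90.0, 42.6]
force: [0.8, 1.6, -1.2]
grip_width: 0.0297
```

Request:
drive_tool:
  offset:
    - [0.001,0,0]
    - [0.0015,0,0]
    - [0.0015,0,0]
  angular:
    - [0,0,0]
    - [0,0,0]
    - [0,0,0]

```text
time_s: 9.95
tool_pos: [0.5722, 0.1524, 0.1986]
tool_rot: [-12.7, 89.9, 34.8]
force: [-0.5, -0.0, 2.0]
grip_width: 0.0296
```

Request:
drive_tool:
  offset:
    - [0.0015,0,0]
    - [0.0025,0,0]
    - [0.0025,0,0]
  angular:
    - [0,0,0]
    - [0,0,0]
    - [0,0,0]

```text
time_s: 10.32
tool_pos: [0.5725, 0.1521, 0.1958]
tool_rot: [-33.7, 89.9, 13.8]
force: [1.4, 0.1, -0.7]
grip_width: 0.0294
```

```bash
python3 - <<'E'
from mv import *
np.set_printoptions(precision=4,suppress=True)
o,R=R0();print(o['force'],o['wrist_torque'],o['joint_velocities'],R)
E
```

```text
[ 1.4355  0.0961 -0.7351] [-0.0635 -0.3623 -0.0472] [ 0.002   0.3037 -0.0854  0.1866  0.0985 -0.2379  0.0656] [[ 0.0018 -0.7372  0.6757]
 [ 0.0004  0.6757  0.7372]
 [-1.     -0.001   0.0015]]
```

Request:
drive_tool:
  offset:
    - [0.0015,0,0]
    - [0.0025,0,0]
    - [0.0025,0,0]
  angular:
    - [0,-0.001,0]
    - [0,-0.001,0]
    - [0,-0.001,0]

```text
time_s: 10.7
tool_pos: [0.5724, 0.1522, 0.1925]
tool_rot: [-24.7, 89.9, 22.8]
force: [1.0, -0.2, -3.1]
grip_width: 0.0297
```

Request:
drive_tool:
  offset:
    - [0.0015,0,0]
    - [0.0025,0,0]
    - [0.0025,0,0]
  angular:
    - [0,0,0]
    - [0,0,0]
    - [0,0,0]

```text
time_s: 11.08
tool_pos: [0.5718, 0.1525, 0.1887]
tool_rot: [-0.4, 90.0, 47.1]
force: [3.0, 2.7, -8.0]
grip_width: 0.0296
```

Request:
drive_tool:
  offset:
    - [0.001,0,0]
    - [0.002,0,0]
    - [0.002,0,0]
  angular:
    - [0,0,0]
    - [0,0,0]
    - [0,0,0]

```text
time_s: 11.45
tool_pos: [0.5716, 0.152, 0.1867]
tool_rot: [123.5, 90.0, 171.1]
force: [0.4, -0.6, -2.7]
grip_width: 0.0298
```

Request:
drive_tool:
  offset:
    - [0.001,0,0]
    - [0.002,0,0]
    - [0.002,0,0]
  angular:
    - [0,0,0]
    - [0,0,0]
    - [0,0,0]

```text
time_s: 11.82
tool_pos: [0.5717, 0.152, 0.1857]
tool_rot: [9.7, 90.0, 57.2]
force: [-2.5, -0.8, 3.2]
grip_width: 0.0295
```

Request:
drive_tool:
  offset:
    - [0.001,0,0]
    - [0.002,0,0]
    - [0.003,0,0]
    - [0.003,0,0]
  angular:
    - [0,0,0]
    - [0,0,0]
    - [0,0,0]
    - [0,0,0]

```text
time_s: 12.32
tool_pos: [0.572, 0.1521, 0.1854]
tool_rot: [4.9, 89.9, 52.4]
force: [-6.2, -2.4, 13.3]
grip_width: 0.0293
```

Request:
drive_tool:
  offset:
    - [0.003,0,0]
    - [0.0038,0,0]
    - [0.0038,0,0]
  angular:
    - [0,0,0]
    - [0,0,0]
    - [0,0,0]

```text
time_s: 12.7
tool_pos: [0.5723, 0.1521, 0.185]
tool_rot: [5.0, 89.8, 52.5]
force: [-8.1, -3.0, 17.5]
grip_width: 0.0299
```

```bash
python3 - <<'E'
from ov import *
np.set_printoptions(precision=4,suppress=True)
o,R=R0();print(o['force'],o['wrist_torque'],o['qpos'],R)
q=shot('scene')
overlay(q,(310,160,370,230),8,'a5o.png',o['tool_pos'],R,ax=(.572,.152))
E
```

```text
[-8.0995 -2.9554 17.4691] [-0.5324  1.8171  0.0505] [-39.1315  13.227   25.3074  96.295   -6.0779  71.6089  34.9804] [[ 0.0026 -0.7372  0.6757]
 [ 0.0034  0.6757  0.7372]
 [-1.      0.0004  0.0043]]
```

View pics/a5o.png

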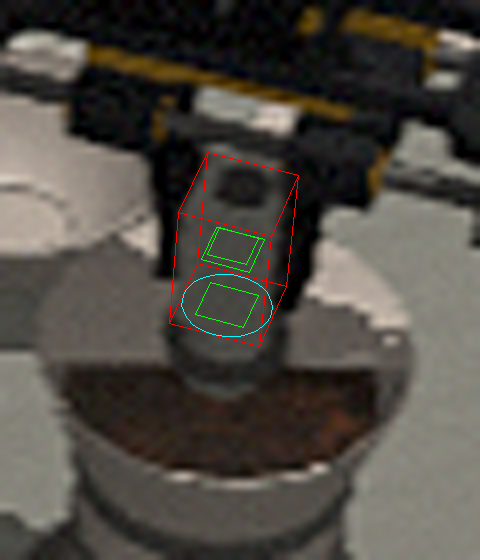

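Home at an underside height of about 165.5 mm: rigid contact, and a net push of about 21 N moved it only 0.4 mm. Now I'll ease the push and turn it.

Request:
drive_tool:
  offset:
    - [0,0,0]
    - [0,0,0]
    - [0,0,0]
    - [0,0,0]
  angular:
    - [0,0,0]
    - [-0.04,0,0]
    - [-0.1,0,0]
    - [-0.1,0,0]

```text
time_s: 13.25
tool_pos: [0.572, 0.1519, 0.1856]
tool_rot: [9.4, 89.8, 62.6]
force: [-5.2, -0.9, 5.5]
grip_width: 0.0297
```

```bash
cat > st.py <<'E'
from mv import *
np.set_printoptions(precision=4,suppress=True)
o,R=R0();print(o['time_s'],o['force'],o['wrist_torque'],o['tool_pos'],'psi',np.degrees(np.arctan2(R[1,2],R[0,2])),'xax',R[:,0],o['grip_width'],o['qpos'])
E
python3 st.py
```

```text
13.25 [-5.2176 -0.9344  5.5132] [-0.4062  0.9639 -0.3019] [0.572  0.1519 0.1856] psi 53.182641806449034 xax [ 0.0019  0.0037 -1.    ] 0.02973416641927495 [-38.5596  13.1395  24.6605  96.2499  -5.9195  71.705   40.561 ]
```

```bash
python3 - <<'E'
from mv import *
np.set_printoptions(precision=4,suppress=True)
print(rel([.5713,.1519,.1854],69))
E
```

```text
(array([ 0.0002,  0.0005, -0.0004]), array([-0.2761,  0.0042, -0.0001]))
```

Request:
drive_tool:
  offset:
    - [0,0.0005,-0.0004]
    - [0,0.0005,-0.0004]
    - [0,0.0005,-0.0004]
    - [0,0.0005,-0.0004]
    - [0,0.0005,-0.0004]
    - [0,0.0005,-0.0004]
    - [0,0.0005,-0.0004]
  angular:
    - [-0.04,0.002,0]
    - [-0.1,0.004,0]
    - [-0.16,0.004,0]
    - [-0.22,0.004,0]
    - [-0.276,0.004,0]
    - [-0.276,0.004,0]
    - [-0.276,0.004,0]

```text
time_s: 14.12
tool_pos: [0.5718, 0.1518, 0.1856]
tool_rot: [-55.4, 89.9, 13.5]
force: [0.8, -0.4, 1.7]
grip_width: 0.0293
```

```bash
python3 st.py; python3 - <<'E'
from h import *
r=shot('top');save(crop(r,170,140,270,240,6),'a6.png');r=shot('scene');save(crop(r,290,150,380,240,6.6),'a6s.png')
E
```

```text
14.125 [ 0.8085 -0.4256  1.7303] [-0.0778 -0.0624 -0.4328] [0.5718 0.1518 0.1856] psi 68.94559446586038 xax [ 0.001   0.0002 -1.    ] 0.029296603881537646 [-37.1472  13.0821  22.8951  96.1321  -5.3174  71.8014  55.8185]
```

View pics/a6.png

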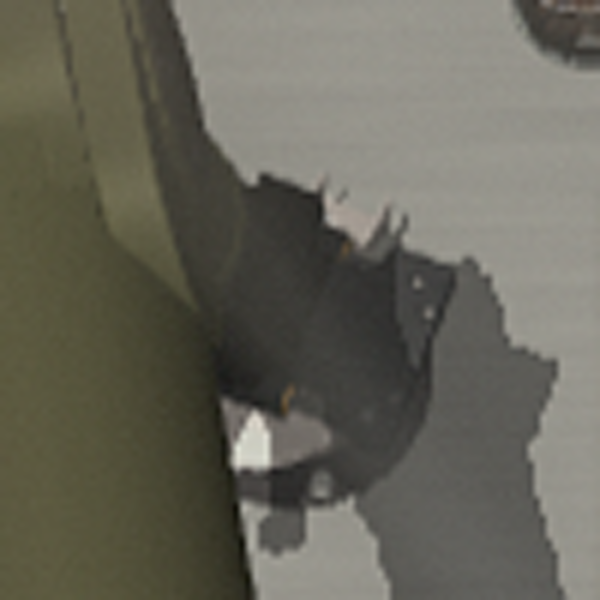

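View pics/a6s.png

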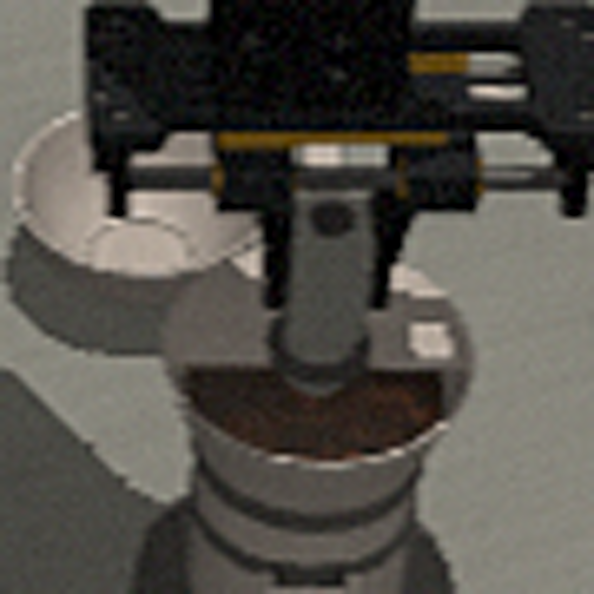

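Request:
drive_tool:
  offset:
    - [0,0,0]
    - [0,0,0]
    - [0,0,0]
    - [0,0,0]
    - [0,0,0]
    - [0,0,0]
  angular:
    - [0,0,0]
    - [0,0,0]
    - [0,0,0]
    - [0,0,0]
    - [0,0,0]
    - [0,0,0]
  fingers: -1

```text
time_s: 14.98
tool_pos: [0.5717, 0.1518, 0.1856]
tool_rot: [-58.2, 89.9, 10.8]
force: [0.1, -0.0, -0.8]
grip_width: 0.0814
```

Request:
drive_tool:
  offset:
    - [-0.01,0,0]
    - [-0.03,0,0]
    - [-0.07,0,0]
    - [-0.11,0,0]
    - [-0.15,0,0]
    - [-0.15,-0.04,-0.02]
    - [-0.15,-0.09,-0.05]
    - [-0.15,-0.14,-0.08]
    - [-0.15,-0.19,-0.11]
    - [-0.15,-0.2,-0.11]
  angular:
    - [0,0,0]
    - [0,0,0]
    - [0,0,0]
    - [0,0,0]
    - [0,0,0]
    - [0,0,0]
    - [0,0,0]
    - [0,0,0]
    - [0,0,0]
    - [0,0,0]

```text
time_s: 16.23
tool_pos: [0.7196, -0.0289, 0.3352]
tool_rot: [-155.2, 89.8, -86.6]
force: [-1.2, -0.3, -0.6]
grip_width: 0.0869
```

```bash
python3 st.py; python3 - <<'E'
from h import *
import pickle
r=shot('top');save(r['pixels'],'a7f.png');q=shot('scene');save(q['pixels'],'a7sf.png')
save(crop(r,170,150,250,230,8),'a7.png');save(crop(q,300,170,370,240,8),'a7s.png');pickle.dump((r,q),open('d7.pkl','wb'))
E
```

```text
16.225 [-1.1705 -0.3346 -0.6228] [ 0.0222  0.0256 -0.0627] [ 0.7196 -0.0289  0.3352] psi 68.52266463635438 xax [ 0.0002 -0.0039 -1.    ] 0.0869399501237931 [-18.1017  28.0418  29.8329  61.6297 -13.3298  93.4274  76.4445]
```

View pics/a7f.png

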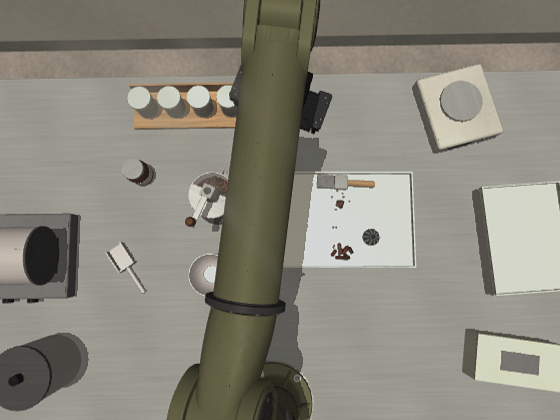

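View pics/a7s.png

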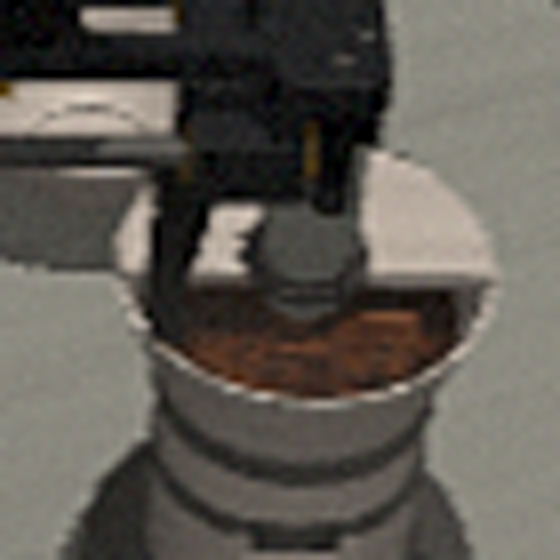

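```bash
python3 - <<'E'
from mv import *
np.set_printoptions(precision=4,suppress=True)
print(rel([.5,-.36,.33],20))
E
```

```text
(array([ 0.0053,  0.0833, -0.3929]), array([0.8529, 0.0001, 0.0004]))
```

Request:
drive_tool:
  offset:
    - [0,0.006,-0.03]
    - [0,0.017,-0.08]
    - [0,0.028,-0.13]
    - [0,0.038,-0.18]
    - [0,0.049,-0.23]
    - [0,0.06,-0.28]
    - [0,0.07,-0.33]
    - [0,0.08,-0.37]
    - [0,0.083,-0.39]
    - [0,0.083,-0.39]
  angular:
    - [0.05,0,0]
    - [0.15,0,0]
    - [0.26,0,0]
    - [0.38,0,0]
    - [0.5,0,0]
    - [0.62,0,0]
    - [0.74,0,0]
    - [0.83,0,0]
    - [0.85,0,0]
    - [0.85,0,0]

```text
time_s: 17.58
tool_pos: [0.5014, -0.357, 0.3358]
tool_rot: [-4.1, 89.9, 16.1]
force: [0.2, 0.2, 0.1]
grip_width: 0.0869
```

```bash
python3 st.py; python3 - <<'E'
from h import *
import pickle
r=shot('top');save(r['pixels'],'a8f.png');q=shot('scene');save(q['pixels'],'a8sf.png')
save(crop(r,172,155,252,235,7),'a8.png');save(crop(q,290,165,380,245,6.6),'a8s.png');pickle.dump((r,q),open('d8.pkl','wb'))
E
```

```text
17.575 [0.2049 0.1759 0.1332] [-0.0792  0.0449 -0.0127] [ 0.5014 -0.357   0.3358] psi 20.21607486796077 xax [ 0.0017  0.0005 -1.    ] 0.08686475202205542 [ -3.6074  15.4006  46.2345  79.8984 -11.142   89.2738  61.9286]
```

View pics/a8.png

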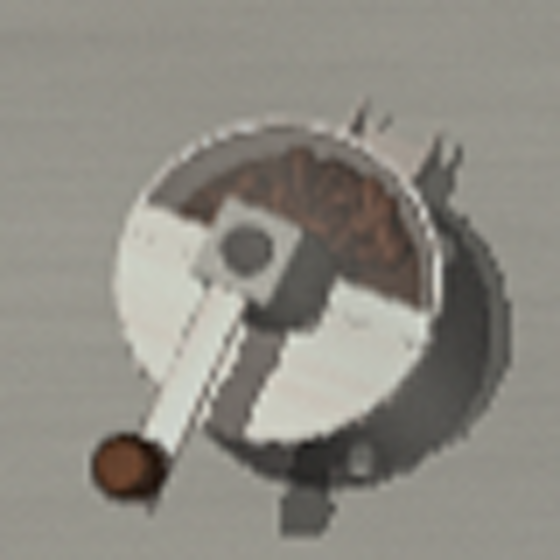

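View pics/a8s.png

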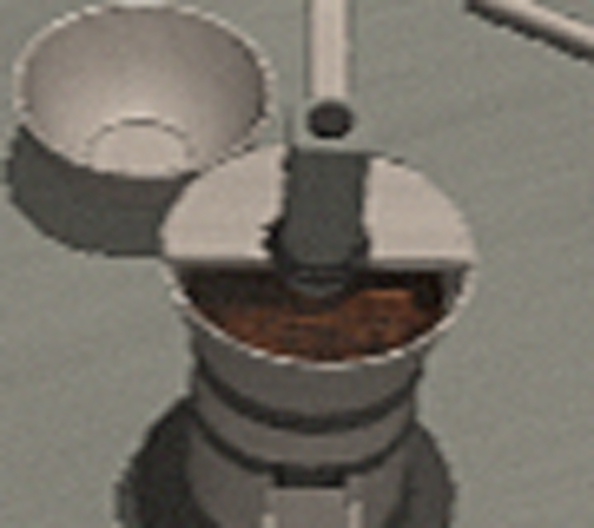

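View pics/a8sf.png

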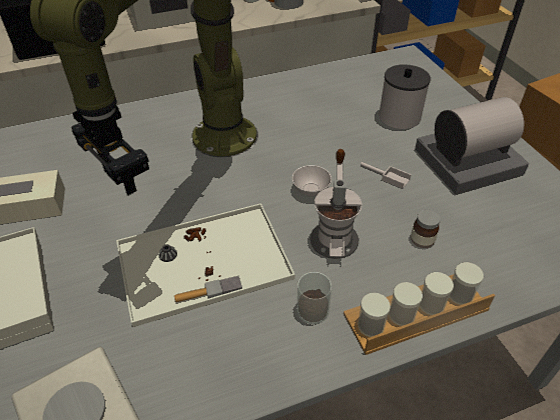

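```bash
python3 - <<'E'
from h import *
import pickle
r,q=pickle.load(open('d8.pkl','rb'))
for n,I,win,sc in(('t',r,(172,155,252,235),7),('s',q,(300,140,370,215),8)):
  u0,v0,u1,v1=win
  im=cv2.cvtColor(crop(I,u0,v0,u1,v1,sc),cv2.COLOR_RGB2BGR)
  C=np.array([.5715,.1518]) if n=='t' else np.array([.5695,.1528])
  for yaw,col in((159,(0,0,255)),(155,(0,255,0))):
    f=np.radians(yaw);ex=np.array([np.cos(f),np.sin(f)]);ey=np.array([-ex[1],ex[0]])
    def P(x,y,z):
        p=proj(I,[*(C+x*ex+y*ey),z]);return tuple(int(round(k)) for k in ((p-[u0,v0]+.5)*sc-.5))
    b=.015;zb=.1655
    for z in((zb,zb+.048) if n=='s' else (zb+.048,)): cv2.polylines(im,[np.array([P(-b,-b,z),P(b,-b,z),P(b,b,z),P(-b,b,z)])],True,col,1)
    for s in(-1,1): cv2.line(im,P(b,s*.0075,zb+.046),P(.08,s*.0075,zb+.046),col,1)
    a=np.linspace(0,6.283,30)
    cv2.polylines(im,[np.array([P(.086+.011*np.cos(k),.011*np.sin(k),zb+.085) for k in a])],True,col,1)
  e=np.array([-np.sin(np.radians(-21)),np.cos(np.radians(-21))])*.062
  pl=lambda c:tuple(int(round(k)) for k in ((proj(I,[*c,.15])-[u0,v0]+.5)*sc-.5))
  cv2.line(im,pl(C-e),pl(C+e),(255,0,0),1)
  cv2.imwrite('pics/a9%s.png'%n,im)
E
```

```text
(no output)
```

View pics/a9t.png

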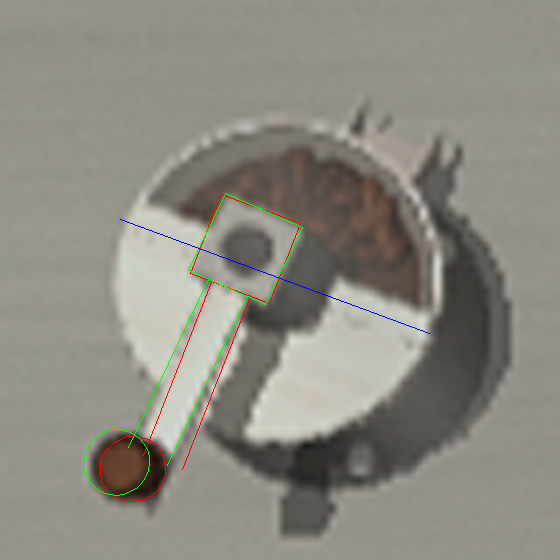

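View pics/a9s.png

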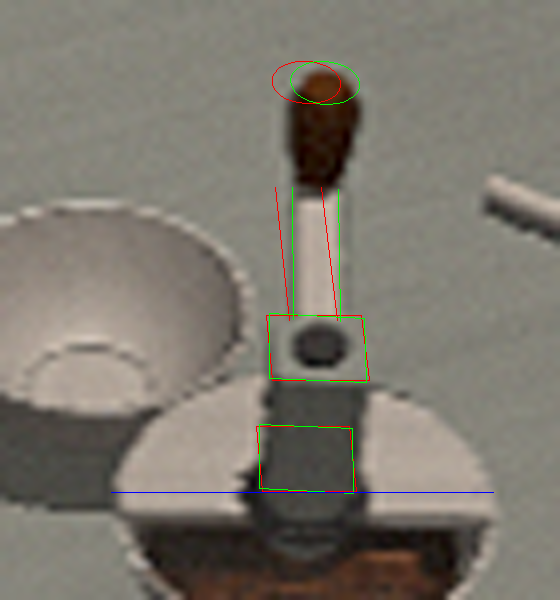

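```bash
cat > f2.py <<'E'
from h import *
import pickle
from scipy.optimize import minimize
SS=8
def score(I,win,polys,mask=None,single=True):
    u0,v0,u1,v1=win; img=I['pixels'][v0:v1,u0:u1].astype(float).reshape(-1,3)
    lab=np.zeros(((v1-v0)*SS,(u1-u0)*SS),np.uint8)
    for i,P in polys:
        q=np.array([proj(I,a) for a in P]); q=(q-[u0,v0]+.5)*SS-.5
        cv2.fillPoly(lab,[np.round(q*16).astype(np.int32)],i,shift=4)
    A=np.array([cv2.resize((lab==i).astype(np.float32),(u1-u0,v1-v0),interpolation=cv2.INTER_AREA).ravel() for i in np.unique(lab) if (lab==i).any()]).T
    if mask is not None: A=A[mask.ravel()];img=img[mask.ravel()]
    c=np.linalg.lstsq(A,img,rcond=None)[0]
    return np.abs(A@c-img).mean()
def opt(f,x0,st):
    s=[x0]+[np.array(x0)+np.eye(len(x0))[i]*st[i] for i in range(len(x0))]
    return minimize(f,x0,method='Nelder-Mead',options=dict(initial_simplex=np.array(s),maxfev=250,xatol=.02,fatol=1e-3))
d=pickle.load(open('d0.pkl','rb'));r8,q8=pickle.load(open('d8.pkl','rb'))
a=np.linspace(0,2*np.pi,48,endpoint=False)
def disc(c,rad,z): return np.c_[c[0]+rad*np.cos(a),c[1]+rad*np.sin(a),np.full(48,z)]
# mill yaw: local window along cover edge, excluding shaft hub
for n,I,c0 in(('top',d['top'],(.571,.1515)),('scene',d['scene'],(.5705,.1535))):
    w=proj(I,[*c0,.15]).round().astype(int);win=(w[0]-32,w[1]-28,w[0]+32,w[1]+28)
    vv,uu=np.mgrid[win[1]:win[3],win[0]:win[2]]
    X=np.array([atz(I,u,v,.15) for u,v in zip(uu.ravel(),vv.ravel())])
    rr=np.hypot(X[:,0]-c0[0],X[:,1]-c0[1]);th=np.arctan2(X[:,1]-c0[1],X[:,0]-c0[0])
    for dxr in((-.012,.006),(-.015,.008),(-.008,.012)):
      def f(p):
        y=np.radians(p[0]);ex=np.array([np.cos(y),np.sin(y)]);ey=np.array([-ex[1],ex[0]]);c=np.array(c0)
        M=((X[:,:2]-c)@m0x);  L=((X[:,:2]-c)@m0y)
        mask=(M>dxr[0]-.003+ .0)&(M<dxr[1]+.006)&(np.abs(L)>.027)&(np.abs(L)<.052)
        k=np.array(c)+ex*p[1]*1e-3
        P=np.array([[*(k+ey*.1),.15],[*(k-ey*.1),.15],[*(k-ey*.1-ex*.1),.15],[*(k+ey*.1-ex*.1),.15]])
        return score(I,win,[(1,P)],mask)
      y=np.radians(-21);m0x=np.array([np.cos(y),np.sin(y)]);m0y=np.array([-m0x[1],m0x[0]])
      m=min((opt(f,[y0,e],[3,2]) for y0 in(-23,-19) for e in(0,5)),key=lambda m:m.fun);print('mill',n,m.x.round(2),round(m.fun,2))
for n,I,c0 in(('top',r8,(.5715,.1518)),('scene',q8,(.5695,.1528))):
    def polys(p):
        C=np.array(c0)+np.array(p[:2])*1e-3;f=np.radians(p[2]);ex=np.array([np.cos(f),np.sin(f)]);ey=np.array([-ex[1],ex[0]])
        Q=lambda L,z:np.array([[*(C+x*ex+y*ey),z] for x,y in L]);b=.015;zb=.1655
        return [(1,Q([(b,.0075),(b,-.0075),(.08,-.0075),(.08,.0075)],zb+.046)),(2,Q([(-b,-b),(b,-b),(b,b),(-b,b)],zb+.048)),(3,disc(C,.0065,zb+.048))]
    P0=polys((0,0,157)); pts=np.array([proj(I,x) for x in P0[0][1]])
    pa=np.array([proj(I,x) for x in np.vstack([P0[0][1],P0[1][1]])]);lo=pa.min(0).astype(int)-3;hi=pa.max(0).astype(int)+4;win=(*lo,*hi)
    # mask: band around arm only and boss top
    lab=np.zeros((win[3]-win[1],win[2]-win[0]),np.uint8)
    f=np.radians(157);ex=np.array([np.cos(f),np.sin(f)]);ey=np.array([-ex[1],ex[0]])
    B=[[*(np.array(c0)+x*ex+y*ey),.2115] for x,y in((.02,.015),(.02,-.011),(.068,-.011),(.068,.015))]
    cv2.fillConvexPoly(lab,np.round(np.array([proj(I,x) for x in B])-win[:2]).astype(np.int32),1)
    cv2.fillConvexPoly(lab,np.round(np.array([proj(I,x) for x in P0[1][1]])-win[:2]).astype(np.int32),1)
    m=min((opt(lambda p:score(I,win,polys(p),lab>0),[0,0,y0],[1.5,1.5,3]) for y0 in(154,159)),key=lambda m:m.fun);print('crank',n,m.x.round(2),round(m.fun,2))
E
python3 f2.py
```

```text
mill top [-22.59   8.07] 6.36
mill top [-22.33   8.4 ] 6.32
mill top [-22.34   8.38] 7.13
mill scene [-21.59   8.16] 3.68
mill scene [-21.19   8.96] 5.3
mill scene [-21.5   9.5] 8.21
crank top [-9.0000e-02  1.7600e+00  1.5625e+02] 20.09
crank scene [  2.52  -0.23 153.54] 13.84
```

```bash
python3 - <<'E'
from h import *
import pickle
r,q=pickle.load(open('d8.pkl','rb'))
np.set_printoptions(precision=4,suppress=True)
save(cv2.resize(r['pixels'][210:230,180:204],None,fx=24,fy=24,interpolation=cv2.INTER_CUBIC),'k_t.png')
save(cv2.resize(q['pixels'][144:172,330:352],None,fx=20,fy=20,interpolation=cv2.INTER_CUBIC),'k_s.png')
h=cp(246,250,172,155,7),cp(320,345,300,140,8);k=cp(125,466,172,155,7),cp(323,86,300,140,8)
H,_=tri([r,q],h);print(H,_)
K,_=tri([r,q],k);print(K,_);e=K-H;print(np.degrees(np.arctan2(e[1],e[0])),np.hypot(*e[:2]))
for I,i in((r,0),(q,1)):
    e=atz(I,*k[i],.2505)-atz(I,*h[i],.2135);print(np.degrees(np.arctan2(e[1],e[0])),np.hypot(*e[:2]))
E
```

```text
[0.5709 0.152  0.2157] [array([-0.3724, -0.1241]), array([-0.3752,  0.0721])]
[0.4926 0.1866 0.2502] [array([-0.5844, -0.1873]), array([-0.5434,  0.1147])]
156.1321597545182 0.08557951965085359
156.8380812073415 0.0857043216232251
155.9979884837154 0.08292382775413326
```

View pics/k_t.png

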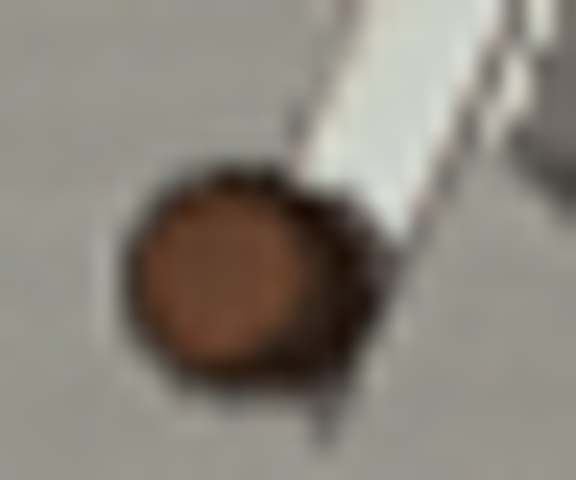

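View pics/k_s.png

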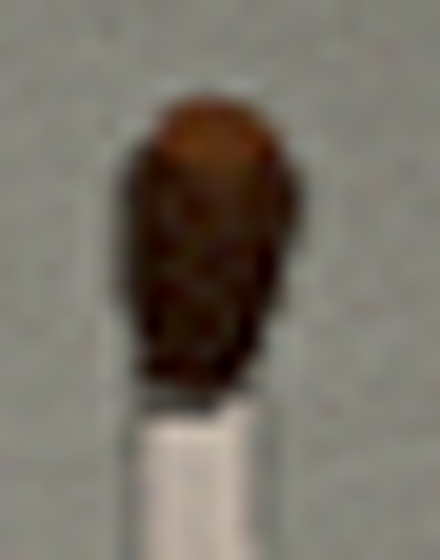

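```bash
python3 - <<'E'
from h import *
import pickle
d=pickle.load(open('d0.pkl','rb'));r,q=pickle.load(open('d8.pkl','rb'))
for nm,(u,v) in dict(burr=(168,253),brush=(208,289),beaker=(314,297),bowl=(311,183),jar=(426,230),scoop=(390,175)).items():
    a=d['scene']['pixels'];w=16;t=a[v-w:v+w,u-w:u+w];S=q['pixels'][v-w-6:v+w+6,u-w-6:u+w+6]
    m=cv2.matchTemplate(S,t,cv2.TM_CCOEFF_NORMED);_,x,_,l=cv2.minMaxLoc(m);print(nm,round(x,3),l[0]-6,l[1]-6)
print(telemetry.get_obs()['force']); print(sign_off())
E
```

```text
burr 0.806 0 0
brush 0.998 0 0
beaker 0.984 0 0
bowl 0.995 0 0
jar 0.994 0 0
scoop 0.993 0 0
[-0.35631274  0.52560283 -0.73307555]
the job is handed in; nothing more can be done
None
```

The crank is fitted on the mill and turned so its arm lies over the covered half of the hopper. I then let go, moved the arm clear and handed the job in at about 18 s.

- **Fitting:** The ball resisted from about 14 mm above the final height, then pulled the socket down. After that the boss met rigid contact at about 165.5 mm. A firm net push of about 21 N at the step ends (limit 30 N) moved it only 0.4 mm, so I take it as fully home. I could not read the ball or thrust joints directly.
- **Turning:** I turned the shaft about 21°. After release the crank arm points at about 156° in world yaw. Straight away from the feed side is about 158–159°, so it looks 2–3° short, roughly the measuring error. The separate crank readings ran from 153.5° to 157°, and the mill's axis readings from -20.5° to -22.6°. I did not re-grip to correct it.
- **Surroundings:** Image matching showed no shift of the burr, brush, beaker, bowl, jar or scoop. The burr's match score was lower (0.81), probably because the arm's shadow fell on it. At hand-in the arm was clear of everything, with no force beyond sensor noise.

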